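# Fit a gear housing's cover and bolt it down in the nest

## Task

Take the small rectangular cover plate that matches the open gear housing in the cream nylon nest, lay it on the housing between the four corner guides and press it down with the fingers until it sits flat and level on the rim. Then slide the nest's barrel bolt over the cover, fully home into its keeper, and let go. Leave the other parts on the bench where they lie.

Things in the scene. Friction and masses are not known exactly. Their poses are not given: they have to be found in the camera images.
- cover: The cover to fit: plain aluminium plate with a small dark screw hole in each corner, 50 mm (its x) by 70 mm (its y) by 8 mm thick, 50 to 100 g, lying flat on the bench, turned up to 40 degrees. Origin: centre of its underside; z up. Either way round (half a turn) is right.
- fixture: The fixed fixture; origin on the bench under the nest's centre, z up, y the way the bolt slides home. Cream nylon block 20 mm high, 110 mm in x, y -75 to +75 mm, with a 60 mm wide tail to y = -210 mm. In its middle a grey gear housing, 50 mm in x by 70 mm in y, open on top, gears showing, rim at height 50 mm.
- seat (a point): Centre of the housing's rim (height 50 mm, straight above the fixture's origin; same axes). A seated cover has its origin here, its y along the fixture's y.
- guide (a point): Top of one of the four L-shaped nylon guides at the housing's corners (x 30, y 36, height 60 mm in the fixture). Inner faces at x = +-26.5, y = +-36.5 mm; upright to height 55 mm, then 45 degree lead-ins out to height 60 mm. They span |y| 20 to 44 on the long sides, |x| 14 to 34 on the short sides; the middles are open for fingers holding the cover across its 50 mm.
- bolt (a joint): Travel of the barrel bolt in m: 0 drawn back (it starts within 8 mm of that), 0.104 fully home against its stop, tip 12 mm inside the keeper. Steel rod 12 mm thick, axis at height 66 mm on the fixture's x = 0: it passes 2 mm above a seated cover and is stopped by one standing proud. Friction about 2.5 N; stays where left. Its barrel (34 mm wide, top at 77 mm) spans y -50 to -204 mm.
- bolt_knob (a point): Centre of the top of the bolt's upright steel knob, height 115 mm: round, 18 mm in diameter, 29 mm tall, on a 9 mm stem through the barrel's slot. At joint value q it is at x = 0, y = -176 mm + q of the fixture. Pinch it or push it along the fixture's +y.
- keeper (a point): Centre of the keeper's mouth, at x = 0, y = 44 mm, height 66 mm of the fixture. The keeper is a steel staple on a riser, 34 mm wide, y 44 to 62 mm, top at 80 mm; the bolt's tip enters it in +y.
- long_cover: Another cover, not to be used: aluminium plate 50 by 110 (its y) by 8 mm with six screw holes, flat on the bench. Origin: centre of its underside. Leave alone.
- round_cover: Another cover, not to be used: aluminium disc 64 mm in diameter, 8 mm thick, flat on the bench. Origin: centre of its underside. Leave alone. The three covers may lie in each other's places.
- gear: Loose steel gear wheel, 48 mm in diameter, 16 mm high with its hub, flat on the bench beyond the tail of the fixture. Origin: centre of its underside. Leave alone.
- motor: Loose small electric motor, 58 by 34 by 36 mm high with a short shaft along its x. Origin: centre of its underside. Leave alone.
- driver: Loose electric screwdriver lying beyond the fixture, black, 34 mm thick and 230 mm long along its y. Origin: under its middle. Leave alone.
Mind the look-alikes: they are no part of the job. What is shaped like the cover but pink or turquoise is not meant.

How it is judged:
By the outcome, as a careful person would: the job done as asked, in the order asked, and still so for the second after the job is handed in, with the robot touching nothing.
It also fails if it takes over 51 s, if anything falls off the work surface, if the arm or the gripper's body presses on something with over 40 N, if the wrist force passes 120 N, or if a joint passes its speed limit or range.

## Robot

A 6-joint arm with a two-finger parallel gripper is mounted at the origin on the work surface. World frame = base frame: x ahead of the robot, y to its left, z up, the work surface at z = 0. Lengths are in m, angles in rad, forces in N, time in s.
With the tool pointing down it reaches from about 0.275 to 0.75 m from the base axis. Payload 10.2 kg.
Tool frame: the origin (TCP) lies on the centre line of the jaws, within the pads' length; the fingertips stand 8 mm ahead of it and the grasp point (between the pads) lies 11 mm behind it (ctrl.nose_length is the distance from the TCP to the fingertips, in m); z points along the fingers, y is the direction in which the jaws open and shut (so a half turn about z gives the same grasp; the last joint's range is limited). The gripper opens to 85 mm and grips with 20 to 120 N. Pads are 22 mm wide; open, the fingers measure 114 mm over their backs; the gripper's body (76 mm by 85 mm) begins 54 mm behind the grasp point. The pads swing forward as they close: fully open they stand 13 mm farther back than shut.
Start: joints at [0.964, 0.313, 1.498, -0, 1.331, -0.223], TCP at [0.197, 0.487, 0.239] pointing down, gripper open.
Joint ranges: [-2.94, 2.94], [-0.97, 2.17], [0.19, 2.56], [-1.23, 4.37], [0.02, 3.11], [-2.88, 2.88]. Speed limits (rad/s): [2.39, 2.39, 3.01, 3.14, 3.14, 3.14].

## Interface

Orientations are given as a unit quaternion [w, x, y, z].
In Python, from plant import telemetry, imaging, ctrl gives the robot as it stands.
- The arm moves only by the shell command python3 -m handwheel 'ROWS' [FORCE]. ROWS is JSON, a list of rows, each a list of 3 entries, a list of its own where there are three numbers: the shift along the tool's x, y, z in mm, then the turn, a rotation vector about the tool's x, y, z in degrees, then the closure, from 0 (fully open) to 1 (shut). In form: [[[dx, dy, dz], [wx, wy, wz], jaw], ...]. A call has exactly 5 rows; each row shifts and turns the commanded pose from where the row before left it, along the tool's axes as they then stand; what a row does not reach is not made up. A row lasts 1/10 s, in which the tool goes at most 50 mm and 8.59 degrees, less where a joint would pass 70% of its speed; a pose out of reach is approached as far as the arm can. A call is refused whole if a number of a shift passes 50 or a number of a turn 8.59, either way. A call with a gripper value outside its range is refused whole. The fingers move at their own pace and stop on an object; FORCE is the grip in N (left out, the last holds). Time passes only in rows, so rows that do not move let the fingers close, or fill a call up. It gives the time, the measured TCP pose, the force and the opening at its end, in the units of the state.
- telemetry.observe(): the state, without advancing time (a new reading comes with each control period).
- imaging.capture(name): name is "scene" or "side" or "wrist"; returns a dict with "color" (480x640x3 uint8, red, green, blue), "fx", "fy", "cx", "cy" (pixels), "R" (3x3) and "t" (3): a world point X has camera coordinates R X + t; the wrist camera has in their place "hand_eye" (4x4, takes a point from camera to tool coordinates, whose origin is the TCP and whose axes are the flange's). Camera axes: x right, y down, z forward; pixel columns grow to the right and rows downward; lengths in m; the calibration is good to about 2 mm. A picture is of the moment at which its call begins: read the wrist's pose just before it. There is no depth.
- ctrl.sign_off(): hands the job in, once; it reports no verdict.
The state is a dict: "time": time; "joints": joint angles; "dq": joint speeds; "joint_efforts": joint torques, N m; "tool_pos": TCP position; "eef_rot": TCP orientation; "contact_force": force on the tool from outside, world axes, zero at the start; "torque": the same for the moment, N m; "gripper_width": opening from 0.0 (shut) to 1.0 (fully open).
Only numpy, scipy, OpenCV 4.12 (cv2) and the standard library are available. Lean on these libraries where they do the work, as an engineer would, in place of code of your own. Each camera call takes 0.05 s, during which the arm holds its last target. There are 200 camera calls.

## Working session

There is one attempt and no reset: what is moved stays moved. The work goes in short steps, Python scripts to look and compute and a shell command to move; the robot and the scene stay as the last step left them, time stands still between calls to the robot, and variables do not carry over. Pictures are saved under pics/ and viewed, about 8 in all and at most 12, crops included, and the job is handed in when it is done.

```bash
ls; mkdir -p pics; python3 - <<'E'
from plant import telemetry, imaging, ctrl
import cv2,numpy as np
s=telemetry.observe();print({k:np.round(v,3) for k,v in s.items()},ctrl.nose_length)
for n in("scene","side","wrist"):
    c=imaging.capture(n);cv2.imwrite(f"pics/{n}0.png",c["color"][:,:,::-1])
    print(n,{k:np.round(v,4).tolist() for k,v in c.items() if k!="color"})
E
```

```text
pics
{'time': np.float64(0.0), 'joints': array([ 0.964,  0.313,  1.498,  0.   ,  1.331, -0.223]), 'dq': array([-0.   , -0.   , -0.   ,  0.002,  0.001, -0.001]), 'joint_efforts': array([ 0.0000e+00, -4.1227e+01, -2.5974e+01, -0.0000e+00,  4.0000e-03,
        0.0000e+00]), 'tool_pos': array([0.196, 0.487, 0.239]), 'eef_rot': array([-0.   ,  0.191,  0.982, -0.001]), 'contact_force': array([-1.133, -0.162, -0.808]), 'torque': array([ 0.043, -0.019, -0.006]), 'gripper_width': np.float64(1.0)} 0.008
scene {'fx': 481.511, 'fy': 481.511, 'cx': 327.3278, 'cy': 238.8004, 'R': [[-0.2706, 0.9627, 0.003], [0.6526, 0.1858, -0.7346], [-0.7077, -0.1968, -0.6785]], 't': [0.218, -0.2658, 1.3]}
side {'fx': 572.2684, 'fy': 572.2684, 'cx': 317.1293, 'cy': 234.7718, 'R': [[-0.9786, -0.2054, 0.0094], [-0.1365, 0.6145, -0.777], [0.1538, -0.7617, -0.6294]], 't': [0.5105, 0.1945, 0.9366]}
wrist {'fx': 380.1512, 'fy': 380.1512, 'cx': 311.829, 'cy': 231.4113, 'hand_eye': [[0.0005, -0.9602, -0.2792, 0.0708], [1.0, 0.0004, 0.0006, -0.0001], [-0.0005, -0.2792, 0.9602, -0.1348], [0.0, 0.0, 0.0, 1.0]]}
```

View pics/scene0.png

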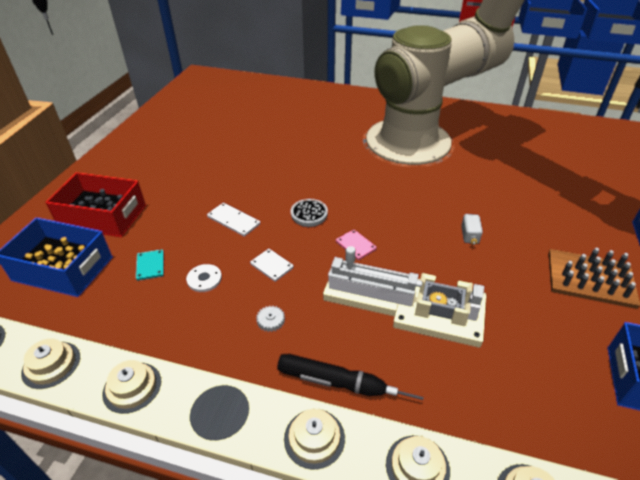

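View pics/side0.png

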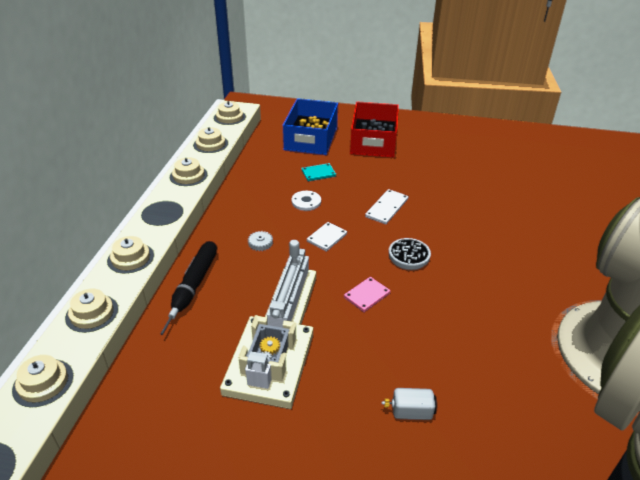

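Scene picture: white 50x70 cover at (271,263), long cover (233,218), disc (204,277), fixture with housing at (440,300), knob at (350,257). Side picture: cover at (327,236), fixture at (270,345). I'll measure the cover and get an enlarged view of the fixture.

```bash
cat > h.py <<'E'
import numpy as np,cv2
from scipy.spatial.transform import Rotation as Ro
from plant import telemetry, imaging, ctrl
def pose():
    s=telemetry.observe();q=s["eef_rot"];return np.array(s["tool_pos"]),Ro.from_quat([q[1],q[2],q[3],q[0]]).as_matrix()
def cap(n):
    p,R=pose();c=imaging.capture(n)
    if n=="wrist":
        T=np.eye(4);T[:3,:3]=R;T[:3,3]=p;M=T@np.array(c["hand_eye"]);c["C"]=M[:3,3];c["B"]=M[:3,:3]
    else:
        R=np.array(c["R"]);c["B"]=R.T;c["C"]=-R.T@np.array(c["t"])
    return c
def ray(c,uv):
    uv=np.atleast_2d(np.asarray(uv,float));d=np.c_[(uv[:,0]-c["cx"])/c["fx"],(uv[:,1]-c["cy"])/c["fy"],np.ones(len(uv))]
    return d@c["B"].T
def plane(c,uv,z):
    d=ray(c,uv);return c["C"]+d*((z-c["C"][2])/d[:,2])[:,None]
def proj(c,X):
    x=(np.atleast_2d(X)-c["C"])@c["B"];return np.c_[c["fx"]*x[:,0]/x[:,2]+c["cx"],c["fy"]*x[:,1]/x[:,2]+c["cy"]]
def plate(c,uv,z=0.008):
    h=cv2.cvtColor(c["color"],cv2.COLOR_RGB2HSV)
    m=((h[:,:,1]<70)&(h[:,:,2]>110)).astype(np.uint8)
    cs,_=cv2.findContours(m,cv2.RETR_EXTERNAL,cv2.CHAIN_APPROX_NONE)
    k=max(cs,key=lambda k:cv2.pointPolygonTest(k,tuple(map(float,uv)),True))
    P=plane(c,k[:,0],z)[:,:2]
    r=cv2.minAreaRect((P*1000).astype(np.float32));return r,cv2.boxPoints(r),k
def tri(a,ua,b,ub):
    A=[];y=[]
    for c,u in((a,ua),(b,ub)):
        d=ray(c,u)[0];d/=np.linalg.norm(d);Q=np.eye(3)-np.outer(d,d);A.append(Q);y.append(Q@c["C"])
    return np.linalg.lstsq(np.vstack(A),np.hstack(y),rcond=None)[0]
E
python3 - <<'E'
from h import *
a=cap("scene");b=cap("side")
for c,uv in((a,(271,263)),(b,(327,236))):
    r,bx,_=plate(c,uv);print(r,bx.round().tolist())
print(tri(a,(350,250),b,(294,243)))
x=cv2.resize(a["color"][240:350,315:495],None,fx=4,fy=4,interpolation=cv2.INTER_CUBIC)
y=cv2.resize(b["color"][230:410,215:325],None,fx=4*.61,fy=4*.61,interpolation=cv2.INTER_CUBIC)
cv2.imwrite("pics/fixA.png",x[:,:,::-1])
E
```

```text
((545.1971435546875, -187.471435546875), (75.05104064941406, 54.431663513183594), 63.56523513793945) [[504.0, -209.0], [553.0, -233.0], [586.0, -166.0], [538.0, -142.0]]
((540.6676025390625, -183.89584350585938), (76.5152587890625, 54.76545715332031), 64.2444839477539) [[499.0, -206.0], [549.0, -230.0], [582.0, -161.0], [533.0, -138.0]]
[ 0.56880269 -0.02658075  0.11091294]
```

View pics/fixA.png

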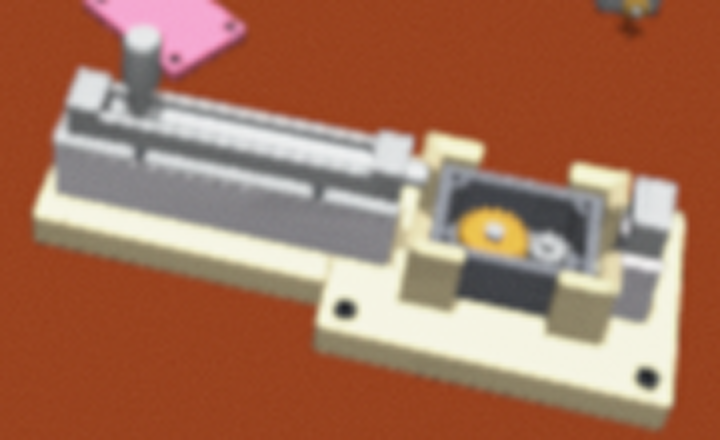

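Crop: fixture front-bottom corners at crop (316,350), (663,427), tail (35,240); knob top (144,37); housing rim corners visible. The bolt lies along the tail and points to the right, towards +y.

```bash
python3 - <<'E'
from h import *
a=cap("scene");b=cap("side")
f=lambda u:np.array([[315+x/4,240+y/4] for x,y in u])
bot=plane(a,f([(316,350),(663,427)]),0);d=bot[1]-bot[0];print("bottom front",bot.round(4).tolist(),np.linalg.norm(d),np.degrees(np.arctan2(d[1],d[0])))
top=plane(a,f([(318,330),(665,408),(685,213)]),.02);d=top[1]-top[0];e=top[2]-top[1];print("top",top.round(4).tolist(),np.linalg.norm(d),np.degrees(np.arctan2(d[1],d[0])),np.linalg.norm(e),np.degrees(np.arctan2(e[1],e[0])))
rim=plane(a,f([(443,168),(603,196),(585,275),(432,243)]),.05);print("rim",rim.round(4).tolist(),rim.mean(0))
print("knob",plane(a,f([(144,37)]),.115))
y=cv2.resize(b["color"][230:410,215:325],None,fx=3.3,fy=3.3,interpolation=cv2.INTER_CUBIC)
cv2.imwrite("pics/fixB.png",y[:,:,::-1])
E
```

```text
bottom front [[0.6254, 0.0707, 0.0], [0.6249, 0.2189, 0.0]] 0.1481903908796121 90.16419400381658
top [[0.63, 0.0704, 0.02], [0.6305, 0.2157, 0.02], [0.5191, 0.2197, 0.02]] 0.14524282867629923 89.81782103675944 0.11147091559674487 177.91979468697215
rim [[0.55, 0.1096, 0.05], [0.5474, 0.1792, 0.05], [0.5944, 0.1748, 0.05], [0.5945, 0.1105, 0.05]] [0.57159489 0.14354199 0.05      ]
knob [[ 0.57107212 -0.0242365   0.115     ]]
```

View pics/fixB.png

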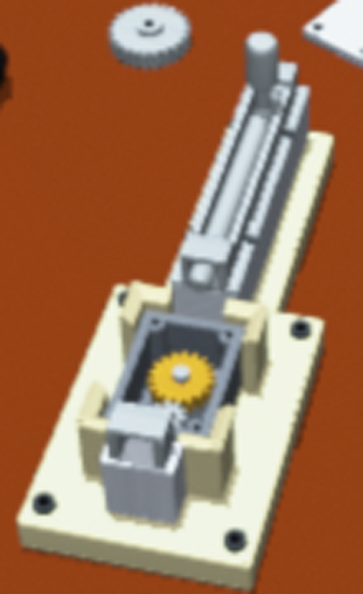

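Crop: fixture seen from behind the keeper (crop (145,460)), knob at (260,60), bolt drawn back, rim (180,370). Fixture y ≈ world +y, centre ≈ (0.571, 0.144). I'll move over it for a close wrist look.

```bash
r='[[-47,-17,0],[0,0,0],0]'; python3 -m handwheel '[[[-46,-17,0],[0,0,0],0],[[-46,-17,0],[0,0,0],0],[[-46,-17,0],[0,0,0],0],[[-46,-17,0],[0,0,0],0],[[-46,-17,0],[0,0,0],0]]' && python3 -m handwheel '[[[-46,-17,0],[0,0,0],0],[[-46,-17,0],[0,0,0],0],[[-46,-17,0],[0,0,0],0],[[-46,-17,0],[0,0,0],0],[[-46,-17,0],[0,0,0],0]]' && python3 -m handwheel '[[[0,0,0],[0,0,8.5],0],[[0,0,0],[0,0,8.5],0],[[0,0,0],[0,0,8.5],0],[[0,0,0],[0,0,8.5],0],[[0,0,0],[0,0,8.5],0]]' && python3 -m handwheel '[[[0,0,0],[0,0,8.5],0],[[0,0,0],[0,0,8.5],0],[[0,0,0],[0,0,8.5],0],[[0,0,0],[0,0,0],0],[[0,0,0],[0,0,0],0]]'; python3 - <<'E'
from h import *
c=cap("wrist");print(pose());cv2.imwrite("pics/w1.png",c["color"][:,:,::-1]);np.savez("w1.npz",**c)
E
```

```text
time: 0.85
tool_pos: [0.3792, 0.3203, 0.2394]
eef_rot: [0.0, 0.191, 0.982, 0.0]
contact_force: [1.0, -0.1, 0.4]
gripper_width: 1.004
time: 1.35
tool_pos: [0.5607, 0.1552, 0.2393]
eef_rot: [0.0, 0.191, 0.982, 0.0]
contact_force: [0.0, 1.7, -0.5]
gripper_width: 1.0
time: 1.85
tool_pos: [0.5595, 0.1569, 0.2392]
eef_rot: [-0.0, 0.536, 0.844, -0.0]
contact_force: [-0.2, -0.4, -1.2]
gripper_width: 1.002
time: 2.35
tool_pos: [0.5595, 0.1569, 0.2392]
eef_rot: [-0.0, 0.706, 0.709, -0.0]
contact_force: [1.1, 1.0, -0.4]
gripper_width: 0.997
(array([0.55946564, 0.15693811, 0.23923778]), array([[-3.80912749e-03,  9.99992739e-01, -1.11233167e-04],
       [ 9.99992745e-01,  3.80912475e-03, -2.48451565e-05],
       [-2.44212751e-05, -1.11326998e-04, -9.99999994e-01]]))
```

View pics/w1.png

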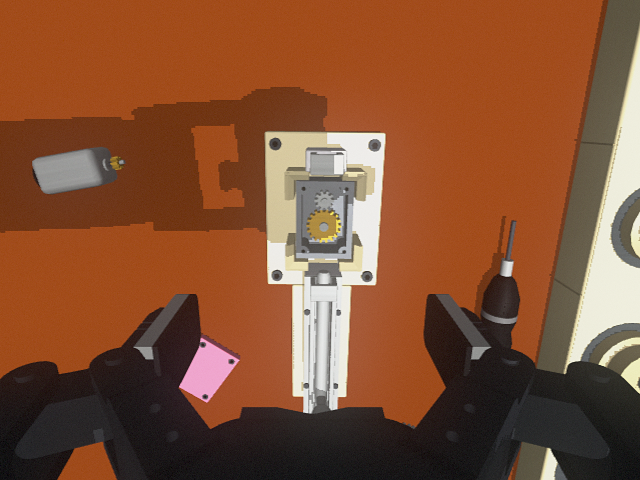

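Wrist picture: block corners about (265,133), (385,132), (379,285), (267,283); its screws at (275,144), (375,146), (367,276), (277,275); rim (295–353, 180–260).

```bash
python3 - <<'E'
from h import *
z=np.load("w1.npz");c={k:z[k] for k in z}
g=cv2.cvtColor(c["color"],cv2.COLOR_RGB2GRAY)
P=[]
for u,v in((275,144),(375,146),(367,276),(277,275)):
    w=g[v-9:v+10,u-9:u+10].astype(float);m=(w<110);lab,n,st,ce=(lambda r:(r[1],r[0],r[2],r[3]))(cv2.connectedComponentsWithStats(m.astype(np.uint8)))
    i=1+np.argmin(np.hypot(*(ce[1:]-9).T));p=ce[i]+[u-9,v-9];P.append(p);print(p,st[i,4])
W=plane(c,P,.021);print(W.round(4),W.mean(0))
for i,j in((0,3),(1,2),(0,1),(3,2)):
    d=W[i]-W[j];print(np.linalg.norm(d),np.degrees(np.arctan2(d[1],d[0])))
R=plane(c,[(295,180),(353,180),(353,260),(294,260)],.05);print("rim",R.round(4),R.mean(0))
B=plane(c,[(265,133),(385,132),(379,285),(267,283)],.02);print("blk",B.round(4),B.mean(0))
# corner dots of rim
E
```

```text
[274.88073394 143.52293578] 109
[374.7804878  145.41463415] 41
[366.76470588 275.70588235] 68
[276.85915493 274.76056338] 71
[[0.526  0.208  0.021 ]
 [0.6166 0.2068 0.021 ]
 [0.615  0.0794 0.021 ]
 [0.5251 0.08   0.021 ]] [0.57065142 0.14357049 0.021     ]
0.12801061151735138 89.60290339665704
0.1273984203532188 89.29799004706805
0.09060985701724696 179.20408664409308
0.08992968520533975 179.5922605861315
rim [[0.5452 0.1793 0.05  ]
 [0.5947 0.1796 0.05  ]
 [0.5972 0.1069 0.05  ]
 [0.5437 0.1066 0.05  ]] [0.57019821 0.14309927 0.05      ]
blk [[0.5172 0.2172 0.02  ]
 [0.6253 0.2186 0.02  ]
 [0.628  0.0689 0.02  ]
 [0.5148 0.0706 0.02  ]] [0.57133536 0.1438353  0.02      ]
```

```bash
python3 -m handwheel '[[[-49,-2,0],[0,0,0],0],[[-49,-2,0],[0,0,0],0],[[-49,-2,0],[0,0,0],0],[[-49,-2,0],[0,0,0],0],[[-49,-2,0],[0,0,0],0]]' >/dev/null && python3 -m handwheel '[[[-49,-3,0],[0,0,0],0],[[-49,-3,0],[0,0,0],0],[[0,0,0],[0,0,8.5],0],[[0,0,0],[0,0,8.5],0],[[0,0,0],[0,0,8.5],0]]'>/dev/null && python3 -m handwheel '[[[0,0,40],[0,0,0],0.2],[[0,0,40],[0,0,0],0.2],[[0,0,0],[0,0,0],0.2],[[0,0,0],[0,0,0],0.2],[[0,0,0],[0,0,0],0.2]]' 30; python3 - <<'E'
from h import *
c=cap("wrist");p,R=pose();print(p,R.round(4));cv2.imwrite("pics/w2.png",c["color"][:,:,::-1])
uv=proj(c,[[.543,-.186,.008]])[0];print(uv)
r,bx,k=plate(c,uv);print(r,bx.tolist(),np.linalg.norm(np.diff(bx,axis=0),axis=1))
E
```

```text
time: 3.9
tool_pos: [0.5445, -0.1866, 0.1617]
eef_rot: [0.002, 0.845, 0.534, 0.001]
contact_force: [0.8, -0.1, 0.1]
gripper_width: 0.802
[ 0.54444054 -0.18653988  0.16161003] [[ 4.297e-01  9.030e-01  3.300e-03]
 [ 9.030e-01 -4.297e-01 -1.900e-03]
 [-3.000e-04  3.800e-03 -1.000e+00]]
[308.78889221 215.67415244]
((541.9736328125, -187.55816650390625), (70.31407165527344, 50.21158218383789), 64.04597473144531) [[504.013427734375, -208.18191528320312], [549.160888671875, -230.15701293945312], [579.933837890625, -166.93441772460938], [534.786376953125, -144.95932006835938]] [50.211536 70.31409  50.211536]
```

View pics/w2.png

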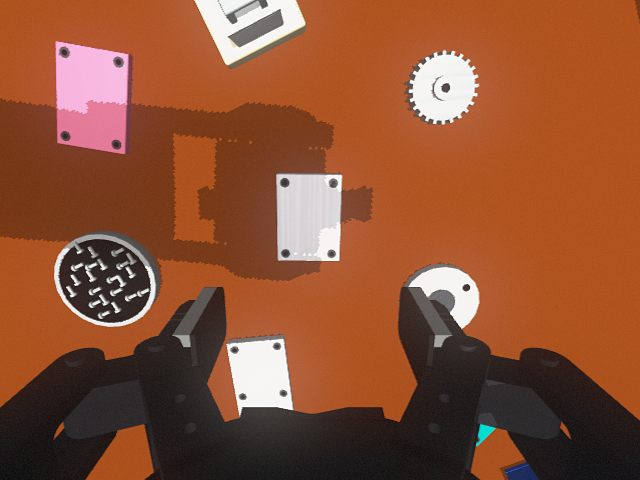

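Wrist picture: cover at (309,217), measured 70.3x50.2 mm, centre (0.5420,-0.1876), y axis at 64.05°. I'll descend with the jaws at 0.3.

```bash
python3 -m handwheel '[[[-2,-1.7,40],[0,0,0.5],0.3],[[0,0,40],[0,0,0],0.3],[[0,0,35],[0,0,0],0.3],[[0,0,15],[0,0,0],0.3],[[0,0,5],[0,0,0],0.3]]' && python3 -m handwheel '[[[0,0,3],[0,0,0],0.3],[[0,0,3],[0,0,0],0.3],[[0,0,2],[0,0,0],0.3],[[0,0,0],[0,0,0],0.3],[[0,0,0],[0,0,0],0.3]]'; python3 - <<'E'
from h import *
c=cap("side");cv2.imwrite("pics/s3.png",cv2.resize(c["color"][150:310,250:410],None,fx=3.5,fy=3.5,interpolation=cv2.INTER_CUBIC)[:,:,::-1])
E
```

```text
time: 4.45
tool_pos: [0.5412, -0.1872, 0.0239]
eef_rot: [-0.0, 0.848, 0.53, -0.0]
contact_force: [0.3, 0.3, 1.2]
gripper_width: 0.698
time: 4.95
tool_pos: [0.5413, -0.1873, 0.0167]
eef_rot: [0.0, 0.848, 0.53, 0.0]
contact_force: [0.2, 0.5, 0.2]
gripper_width: 0.698
```

View pics/s3.png

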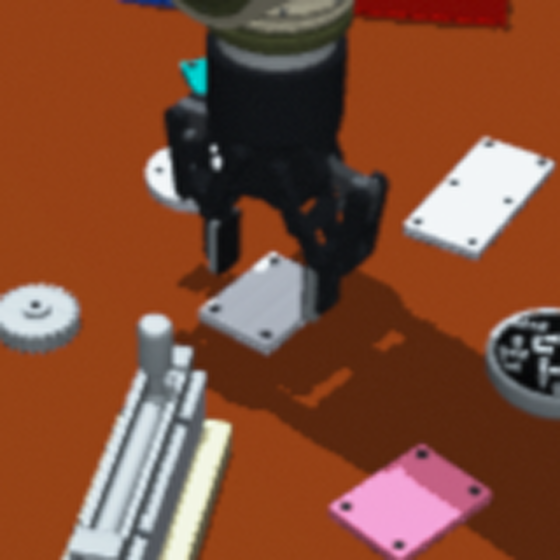

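Side crop: the fingers straddle the cover, tips near (220,270) and (320,320), still above the bench. Feeling for the bench.

```bash
for i in 1 2; do python3 -m handwheel '[[[0,0,1.5],[0,0,0],0.3],[[0,0,1.5],[0,0,0],0.3],[[0,0,0],[0,0,0],0.3],[[0,0,0],[0,0,0],0.3],[[0,0,0],[0,0,0],0.3]]' | grep -E "pos|force"; done;  python3 -m handwheel '[[[0,0,1.5],[0,0,0],0.3],[[0,0,0],[0,0,0],0.3],[[0,0,0],[0,0,0],0.3],[[0,0,0],[0,0,0],0.3],[[0,0,0],[0,0,0],0.3]]' | grep -E "pos|force"
```

```text
tool_pos: [0.5411, -0.1871, 0.0133]
contact_force: [0.2, 0.4, -0.0]
tool_pos: [0.5411, -0.1872, 0.0103]
contact_force: [-0.3, 0.7, -1.2]
tool_pos: [0.5411, -0.1872, 0.0088]
contact_force: [0.0, -1.3, 0.5]
```

```bash
for i in 1 2 3; do python3 -m handwheel '[[[0,0.3,1],[0,0,0],0.34],[[0,0,0.5],[0,0,0],0.34],[[0,0,0],[0,0,0],0.34],[[0,0,0],[0,0,0],0.34],[[0,0,0],[0,0,0],0.34]]' | grep -E "pos|force"; done
```

```text
tool_pos: [0.5414, -0.1873, 0.0073]
contact_force: [-0.3, 1.1, 0.3]
tool_pos: [0.5417, -0.1874, 0.0058]
contact_force: [0.0, -0.2, 0.5]
tool_pos: [0.5419, -0.1875, 0.0043]
contact_force: [-0.2, -0.6, -0.4]
```

```bash
for i in 1 2; do python3 -m handwheel '[[[0,0,0.7],[0,0,0],0.34],[[0,0,0],[0,0,0],0.34],[[0,0,0.7],[0,0,0],0.34],[[0,0,0],[0,0,0],0.34],[[0,0,0],[0,0,0],0.34]]' | grep -E "pos|force"; done
```

```text
tool_pos: [0.5421, -0.1876, 0.0038]
contact_force: [-3.2, 1.5, 10.7]
tool_pos: [0.5421, -0.1876, 0.0037]
contact_force: [-8.2, 3.3, 23.7]
```

Bench touched at TCP z ≈ 4 mm. Backing off and closing.

```bash
python3 -m handwheel '[[[0,0,-4],[0,0,0],0.34],[[0,0,0],[0,0,0],0.34],[[0,0,0],[0,0,0],0.6],[[0,0,0],[0,0,0],0.6],[[0,0,0],[0,0,0],0.6]]' 40; python3 -m handwheel '[[[0,0,0],[0,0,0],0.6],[[0,0,0],[0,0,0],0.6],[[0,0,-5],[0,0,0],0.6],[[0,0,-15],[0,0,0],0.6],[[0,0,-15],[0,0,0],0.6]]';python3 -m handwheel '[[[0,0,-50],[0,0,0],0.6],[[0,0,-50],[0,0,0],0.6],[[0,0,-15],[0,0,0],0.6],[[0,0,0],[0,0,0],0.6],[[0,0,0],[0,0,0],0.6]]'; python3 - <<'E'
from h import *
p,R=pose();F=np.array([.5706,.1434]);print(p,R.round(4))
d=np.array([*F,p[2]])-p;print("tool shift now mm",R.T@d*1000,"tool x yaw",np.degrees(np.arctan2(R[1,0],R[0,0])))
c=cap("wrist");cv2.imwrite("pics/w4.png",c["color"][:,:,::-1])
E
```

```text
time: 9.5
tool_pos: [0.542, -0.1876, 0.0057]
eef_rot: [0.0, 0.848, 0.53, -0.0]
contact_force: [-2.0, 0.1, 7.4]
gripper_width: 0.573
time: 10.0
tool_pos: [0.5419, -0.1875, 0.0415]
eef_rot: [-0.0, 0.848, 0.53, -0.0]
contact_force: [-0.5, 0.2, 0.4]
gripper_width: 0.569
time: 10.5
tool_pos: [0.5415, -0.1873, 0.1551]
eef_rot: [-0.0, 0.848, 0.53, -0.0]
contact_force: [0.2, 0.4, -1.3]
gripper_width: 0.57
[ 0.54154607 -0.18732419  0.1551418 ] [[ 4.382e-01  8.989e-01 -6.000e-04]
 [ 8.989e-01 -4.382e-01  4.000e-04]
 [ 0.000e+00 -7.000e-04 -1.000e+00]]
tool shift now mm [ 3.10005839e+02 -1.18823346e+02  1.02156220e-01] tool x yaw 64.00795732932447
```

View pics/w4.png

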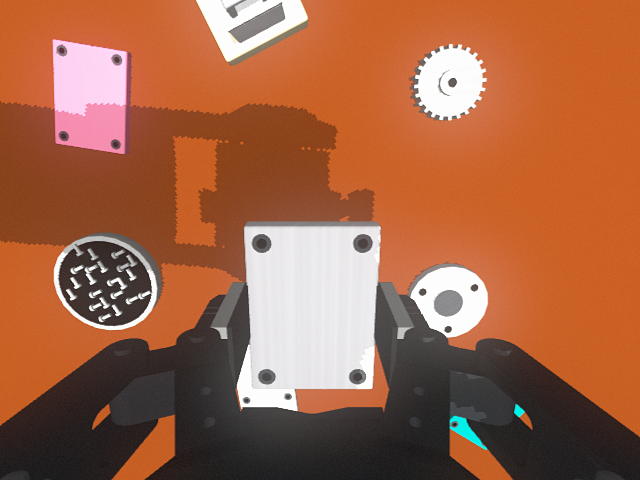

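Wrist picture: plate held square between the pads, holes at (261,243), (363,243), (267,377), (357,377). Computing its offset in the tool frame.

```bash
cat > held.py <<'E'
from h import *
p,R=pose();c=cap("wrist")
W=plane(c,[(261,243),(363,243),(357,377),(267,377)],p[2]+.0023);T=(W-p)@R*1000
print(T.round(1),T.mean(0)); 
for i,j in((0,3),(1,2)): d=T[i]-T[j];print(np.linalg.norm(d),np.degrees(np.arctan2(d[1],d[0])))
d=T[1]-T[0];print(np.linalg.norm(d),np.degrees(np.arctan2(d[1],d[0])))
E
python3 held.py
```

```text
[[ 27.8 -18.6  -2.3]
 [ 27.8  18.7  -2.3]
 [-29.5  18.4  -2.3]
 [-29.6 -18.3  -2.3]] [-0.88348145  0.06076518 -2.30030316]
57.39654799506966 -0.3472702374886698
57.37721177910354 0.27361287143386803
37.32561519703544 89.94771420901267
```

```bash
python3 -m handwheel '[[[0,0,0],[0,0,-8.5],0.6],[[0,0,0],[0,0,-8.5],0.6],[[0,0,0],[0,0,-8.5],0.6],[[47.4,3.7,0],[0,0,0],0.6],[[47.4,3.7,0],[0,0,0],0.6]]' >/dev/null;  python3 -m handwheel '[[[47.4,3.7,0],[0,0,0],0.6],[[47.4,3.7,0],[0,0,0],0.6],[[47.4,3.7,0],[0,0,0],0.6],[[47.4,3.7,0],[0,0,0],0.6],[[47.4,3.7,0],[0,0,0],0.6]]' >/dev/null; python3 -m handwheel '[[[0,0,40],[0,0,0],0.6],[[0,0,30],[0,0,0],0.6],[[0,0,10],[0,0,0],0.6],[[0,0,0],[0,0,0],0.6],[[0,0,0],[0,0,0],0.6]]'; python3 - <<'E'
from h import *
p,R=pose();d=np.array([.5706,.1443,p[2]])-p;print(p,"shift",R.T@d*1000,"yaw",np.degrees(np.arctan2(R[1,0],R[0,0])))
b=cap("side");a=cap("scene");w=cap("wrist");v=[]
for c,(x0,x1,y0,y1) in((a,(375,500,240,350)),(b,(215,340,295,405))):
    v.append(cv2.resize(c["color"][y0:y1,x0:x1],(400,352),interpolation=cv2.INTER_CUBIC))
v=np.vstack([np.hstack(v),cv2.resize(w["color"][90:420,190:440],(0,0),fx=.74,fy=.74)[:, :]] ) if 0 else np.hstack(v)
cv2.imwrite("pics/p5.png",v[:,:,::-1]);cv2.imwrite("pics/w5.png",w["color"][:,:,::-1])
E
```

```text
time: 12.1
tool_pos: [0.5713, 0.1438, 0.0765]
eef_rot: [0.0, 0.71, 0.704, 0.001]
contact_force: [0.4, -0.6, -1.0]
gripper_width: 0.568
[0.57134008 0.14376004 0.0765016 ] shift [ 0.53323531 -0.7449393  -0.00095759] yaw 89.4810330536381
```

View pics/p5.png

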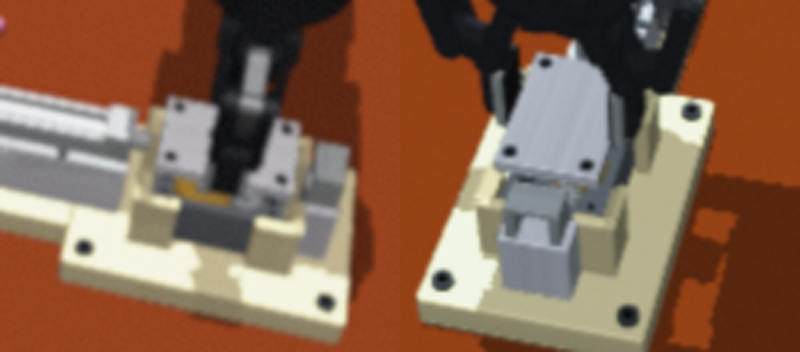

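Scene/side crops: plate over the housing between the guides, about 20 mm above the rim (left crop ~ (230,140), right ~ (555,115)). Fine shift and slow descent.

```bash
python3 -m handwheel '[[[0.5,-0.7,4],[0,0,0],0.6],[[0,0,4],[0,0,0],0.6],[[0,0,0],[0,0,0],0.6],[[0,0,0],[0,0,0],0.6],[[0,0,2],[0,0,0],0.6]]'; for i in 1 2; do python3 -m handwheel '[[[0,0,2],[0,0,0],0.6],[[0,0,2],[0,0,0],0.6],[[0,0,0],[0,0,0],0.6],[[0,0,0],[0,0,0],0.6],[[0,0,0],[0,0,0],0.6]]'|grep -E "pos|force"; done
```

```text
time: 12.75
tool_pos: [0.5702, 0.1446, 0.0657]
eef_rot: [0.0, 0.71, 0.704, 0.0]
contact_force: [0.4, 0.2, -1.4]
gripper_width: 0.567
tool_pos: [0.57, 0.1445, 0.0616]
contact_force: [0.1, -0.5, -1.2]
tool_pos: [0.57, 0.1445, 0.0575]
contact_force: [-1.1, 0.6, -1.2]
```

```bash
for i in 1 2 ; do python3 -m handwheel '[[[0,0,0.7],[0,0,0],0.6],[[0,0,0.5],[0,0,0],0.6],[[0,0,0],[0,0,0],0.6],[[0,0,0],[0,0,0],0.6],[[0,0,0],[0,0,0],0.6]]'|grep -E "pos|force"; done
```

```text
tool_pos: [0.57, 0.1445, 0.0563]
contact_force: [-0.8, -0.7, -1.4]
tool_pos: [0.5701, 0.1445, 0.0557]
contact_force: [-2.2, 0.2, 5.8]
```

```bash
python3 -m handwheel '[[[0,0,1],[0,0,0],0.6],[[0,0,0],[0,0,0],0.6],[[0,0,0],[0,0,0],0.6],[[0,0,0],[0,0,0],0.6],[[0,0,0],[0,0,0],0.6]]'|grep -E "pos|force";  python3 -m handwheel '[[[0,0,-1.5],[0,0,0],0.3],[[0,0,0],[0,0,0],0.3],[[0,0,0],[0,0,0],0.3],[[0,0,-10],[0,0,0],0.3],[[0,0,-40],[0,0,0],0.3]]'; python3 -m handwheel '[[[0,0,0],[0,0,0],1],[[0,0,0],[0,0,0],1],[[0,0,0],[0,0,0],1],[[0,0,0],[0,0,0],1],[[0,0,0],[0,0,0],1]]'; python3 - <<'E'
from h import *
p,R=pose();a=cap("side");b=cap("scene")
F=np.array([.5706,.1434]);t=np.radians(-.5);Y=np.array([-np.sin(t),np.cos(t)]);X=np.array([np.cos(t),np.sin(t)])
for c in(a,b):print("expected top corners",proj(c,[[*(F+sx*.025*X+sy*.035*Y),.058] for sx,sy in((-1,-1),(1,-1),(1,1),(-1,1))]).round().tolist())
v=[cv2.resize(c["color"][y0:y1,x0:x1],(400,352),interpolation=cv2.INTER_CUBIC) for c,(x0,x1,y0,y1) in((b,(375,500,240,350)),(a,(215,340,295,405)))]
cv2.imwrite("pics/p6.png",np.hstack(v)[:,:,::-1])
E
```

```text
tool_pos: [0.5701, 0.1445, 0.0557]
contact_force: [-5.1, -1.0, 13.8]
time: 15.75
tool_pos: [0.5681, 0.1443, 0.1032]
eef_rot: [-0.003, 0.71, 0.704, -0.003]
contact_force: [0.1, 0.1, 0.5]
gripper_width: 0.698
time: 16.25
tool_pos: [0.5697, 0.1445, 0.1049]
eef_rot: [-0.0, 0.71, 0.704, -0.0]
contact_force: [0.6, -0.3, -0.4]
gripper_width: 0.002
expected top corners [[289.0, 325.0], [258.0, 319.0], [244.0, 353.0], [277.0, 359.0]]
expected top corners [[426.0, 277.0], [422.0, 298.0], [464.0, 307.0], [466.0, 285.0]]
```

View pics/p6.png

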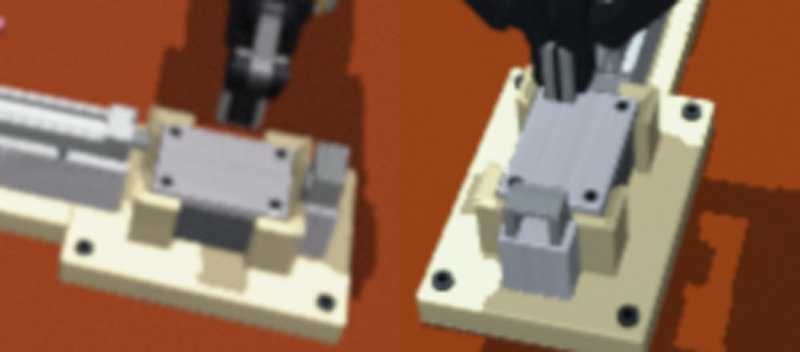

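Crops: plate lying between the guides, within the expected corner pixels. Now pressing it with shut fingers.

```bash
python3 -m handwheel '[[[0,1,25],[0,0,0],1],[[0,0,8],[0,0,0],1],[[0,0,3],[0,0,0],1],[[0,0,0],[0,0,0],1],[[0,0,0],[0,0,0],1]]' 40|grep -E "pos|force"; for i in 1 2 3; do python3 -m handwheel '[[[0,0,0.6],[0,0,0],1],[[0,0,0.6],[0,0,0],1],[[0,0,0.4],[0,0,0],1],[[0,0,0],[0,0,0],1],[[0,0,0],[0,0,0],1]]'|grep -E "pos|force"; done
```

```text
tool_pos: [0.5714, 0.1446, 0.0703]
contact_force: [0.4, 1.0, 0.7]
tool_pos: [0.571, 0.1445, 0.068]
contact_force: [0.1, 0.1, -1.6]
tool_pos: [0.571, 0.1445, 0.0664]
contact_force: [0.1, -0.3, 0.0]
tool_pos: [0.5711, 0.1445, 0.0661]
contact_force: [-4.5, -1.1, 10.0]
```

```bash
python3 -m handwheel '[[[0,0,0.7],[0,0,0],1],[[0,0,0.7],[0,0,0],1],[[0,0,0.4],[0,0,0],1],[[0,0,0],[0,0,0],1],[[0,0,0],[0,0,0],1]]'|grep -E "pos|force"; python3 -m handwheel '[[[0,0,-40],[0,0,0],1],[[0,0,-40],[0,0,0],1],[[0,0,-22],[0,0,0],0.3],[[-42,0,0],[0,0,0],0.3],[[-42,0,0],[0,0,0],0.3]]' |grep -E "pos|force"; python3 -m handwheel '[[[-42,0,0],[0,0,0],0.3],[[-42,0,0],[0,0,0],0.3],[[0,0,0],[0,0,0],0.3],[[0,0,0],[0,0,0],0.3],[[0,0,0],[0,0,0],0.3]]'; python3 - <<'E'
from h import *
c=cap("wrist");p,R=pose();print(p);np.savez("w7.npz",**c);cv2.imwrite("pics/w7.png",c["color"][:,:,::-1]);print(proj(c,[[.570,-.0243,.115]]))
E
```

```text
tool_pos: [0.5712, 0.1445, 0.066]
contact_force: [-10.7, -2.0, 25.3]
tool_pos: [0.5703, 0.0601, 0.1658]
contact_force: [0.7, 0.5, -0.4]
time: 19.85
tool_pos: [0.5695, -0.0226, 0.165]
eef_rot: [-0.0, 0.71, 0.704, 0.0]
contact_force: [-0.5, 0.3, -0.2]
gripper_width: 0.698
[ 0.56953711 -0.02236725  0.16496594]
[[312.63920644 266.19669285]]
```

View pics/w7.png

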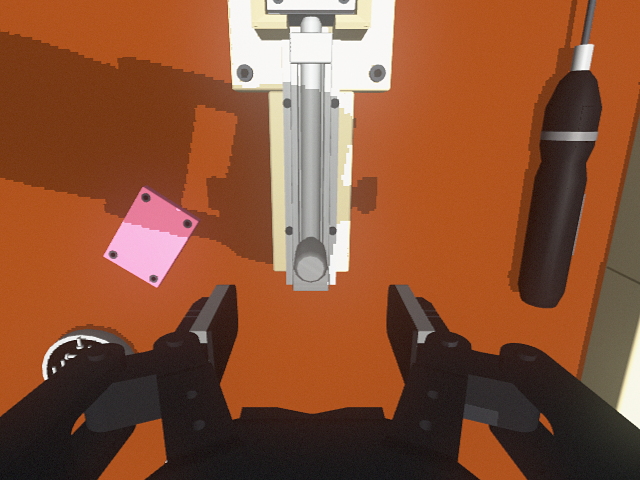

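Wrist picture: knob top at (310,266), i.e. (0.5687,-0.0243), centred between the open jaws. Descend, pinch and slide.

```bash
python3 -m handwheel '[[[-2,-0.8,30],[0,0,0],0.3],[[0,0,25],[0,0,0],0.3],[[0,0,10],[0,0,0],0.3],[[0,0,0],[0,0,0],0.9],[[0,0,0],[0,0,0],0.9]]' 30;  python3 -m handwheel '[[[0,0,0],[0,0,0],0.9],[[0,0,0],[0,0,0],0.9],[[0,0,0],[0,0,0],0.9],[[3,0,0],[0,0,0],0.9],[[5,0,0],[0,0,0],0.9]]'
```

```text
time: 20.4
tool_pos: [0.5693, -0.0251, 0.101]
eef_rot: [0.001, 0.71, 0.704, 0.0]
contact_force: [0.7, 0.0, 0.2]
gripper_width: 0.365
time: 20.9
tool_pos: [0.5688, -0.0181, 0.1014]
eef_rot: [0.001, 0.71, 0.704, -0.0]
contact_force: [-4.1, -2.6, 5.0]
gripper_width: 0.195
```

```bash
python3 -m handwheel '[[[15,0,0],[0,0,0],0.9],[[15,0,0],[0,0,0],0.9],[[15,0,0],[0,0,0],0.9],[[15,0,0],[0,0,0],0.9],[[10,0,0],[0,0,0],0.9]]'; python3 -m handwheel '[[[6,0,0],[0,0,0],0.9],[[4,0,0],[0,0,0],0.9],[[3,0,0],[0,0,0],0.9],[[0,0,0],[0,0,0],0.9],[[0,0,0],[0,0,0],0.9]]';  python3 -m handwheel '[[[2,0,0],[0,0,0],0.9],[[1,0,0],[0,0,0],0.9],[[0,0,0],[0,0,0],0.9],[[0,0,0],[0,0,0],0.9],[[0,0,0],[0,0,0],0.9]]'
```

```text
time: 21.4
tool_pos: [0.5695, 0.053, 0.1014]
eef_rot: [0.001, 0.71, 0.704, -0.0]
contact_force: [-6.5, -2.7, 6.9]
gripper_width: 0.198
time: 21.9
tool_pos: [0.5696, 0.0658, 0.1014]
eef_rot: [0.0, 0.71, 0.704, 0.0]
contact_force: [-4.3, 1.5, 6.7]
gripper_width: 0.195
time: 22.4
tool_pos: [0.5696, 0.0684, 0.1014]
eef_rot: [0.0, 0.71, 0.704, 0.0]
contact_force: [-4.5, -1.3, 7.1]
gripper_width: 0.199
```

```bash
for i in 1 2 3; do python3 -m handwheel '[[[0.7,0,0],[0,0,0],0.9],[[0.7,0,0],[0,0,0],0.9],[[0.6,0,0],[0,0,0],0.9],[[0,0,0],[0,0,0],0.9],[[0,0,0],[0,0,0],0.9]]' |grep -E "pos|force";done
```

```text
tool_pos: [0.5696, 0.0703, 0.1014]
contact_force: [-5.4, -1.7, 6.5]
tool_pos: [0.5696, 0.0719, 0.1014]
contact_force: [-5.3, -4.3, 7.2]
tool_pos: [0.5697, 0.072, 0.1014]
contact_force: [-7.4, -14.8, 7.1]
```

Stop reached at y 0.072 (expected home 0.0714). One slight further push, then release and retreat.

```bash
python3 -m handwheel '[[[0.8,0,0],[0,0,0],0.9],[[0,0,0],[0,0,0],0.9],[[0,0,0],[0,0,0],0.3],[[0,0,0],[0,0,0],0.3],[[0,0,0],[0,0,0],0.3]]'; python3 -m handwheel '[[[0,0,-30],[0,0,0],0.3],[[0,0,-50],[0,0,0],0.3],[[-50,0,-20],[0,0,0],0.3],[[-50,0,0],[0,0,0],0.3],[[0,0,0],[0,0,0],0.3]]'; python3 - <<'E'
from h import *
w=cap("wrist");a=cap("side");b=cap("scene")
v=[cv2.resize(c["color"][y0:y1,x0:x1],(400,352),interpolation=cv2.INTER_CUBIC) for c,(x0,x1,y0,y1) in((b,(375,500,240,350)),(a,(215,340,295,405)))]
ww=cv2.resize(w["color"][0:220,160:460],(300,220)); ww=np.hstack([ww,np.zeros((220,500,3),np.uint8)])
K=w["color"][0:220,160:460]; K=cv2.resize(K,(330,242)); ww=np.zeros((242,800,3),np.uint8);ww[:,:330]=K
cv2.imwrite("pics/p8.png",np.vstack([np.hstack(v),ww])[:,:,::-1])
F=np.array([.5706,.1434]);Y=np.array([.0087,1])
for c in(w,a,b):print(proj(c,[[*(F+Y*-.072),.115]]).round(1))
E
```

```text
time: 24.4
tool_pos: [0.5698, 0.0756, 0.1003]
eef_rot: [0.0, 0.71, 0.704, 0.0]
contact_force: [-0.3, -0.4, 0.3]
gripper_width: 0.689
time: 24.9
tool_pos: [0.569, -0.0256, 0.1993]
eef_rot: [0.001, 0.712, 0.702, 0.0]
contact_force: [0.5, 1.2, -0.7]
gripper_width: 0.696
[[310.9  69.6]]
[[278.3 280.2]]
[[406.8 259.7]]
```

View pics/p8.png

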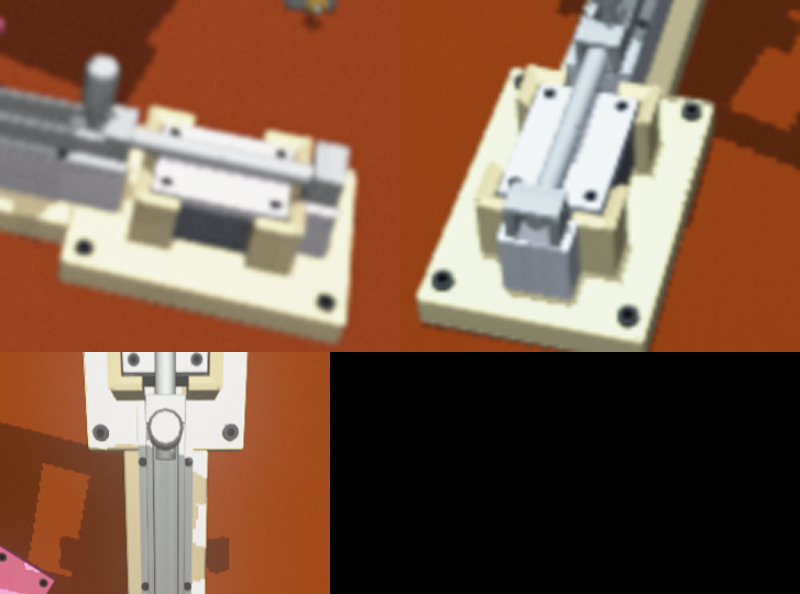

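The bolt runs over the flat cover into the keeper. The knob top is at wrist (310,69) and scene (407,260), and the pixels predicted for fully home are (311,70) and (407,260). Handing in.

```bash
python3 -c "
from plant import ctrl; print(ctrl.sign_off())"
```

```text
the job is handed in; nothing more can be done
None
```

The 50 x 70 mm cover is on the housing between the four guides, and the bolt is home in its keeper. I handed the job in at about 25 s with the gripper clear of everything.

- **Cover:** With the plate gripped, it first touched at the rim height (TCP 55.7 mm). I then pressed it with the shut fingers up to about 25 N, and the fingertips stopped at 58 mm, the top of a seated cover. The pictures show it flat and level.
- **Bolt:** It slid freely over the cover and stopped firmly with about 15 N on it. The knob was then at y = 0.072 m, against about 0.071 m expected for fully home. After release, the knob was within about 1 pixel of its predicted home position in the scene and wrist views.
- **Other parts:** I did not touch any of them.

No check failed or disagreed beyond about 1 mm. The last checks were pictures and force readings; the bolt's travel cannot be read directly.

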